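# Offer the baking-paper roll up to its stand

### The arm

A 6-joint arm with a two-finger parallel gripper is mounted at the origin on a cart in front of the work surface, level with it; the furniture and walls round the work are solid. World frame = base frame: x ahead of the robot, y to its left, z up, the work surface at z = 0. Lengths are in mm, angles in degrees, forces in N, time in s.
With the tool pointing down it reaches from about 350 to 850 mm from the base axis. Payload 8.1 kg.
Tool frame: the origin (TCP) lies between the finger pads; the fingertips stand 22 mm ahead of it and the grasp point (between the pads) lies 3 mm ahead of it; z points along the fingers, y is the line along which they close (so a half turn about z gives the same grasp; the last joint's range is limited). The gripper opens to 85 mm and grips with 20 to 120 N. Pads are 22 mm wide; open, the fingers measure 114 mm over their backs; the gripper's body (76 mm by 85 mm) begins 54 mm behind the grasp point. The pads swing forward as they close: fully open they stand 13 mm farther back than shut.
Start: joints at [-69.179, 7.471, 85.268, -0, 87.261, -4.893], TCP at [260.351, -540.577, 253.292] pointing down, gripper open.
Joint ranges: [-169.43, 169.43], [-51.17, 129.36], [1.28, 143.12], [-76.62, 256.62], [0, 156.53], [-152.29, 152.29]. Speed limits (degrees/s): [136.94, 136.94, 159.86, 180, 180, 180].

### API

Orientations are given as [roll, pitch, yaw] about the fixed x, y, z axes, in that order (R = Rz(yaw) Ry(pitch) Rx(roll)).
In Python, from bench import r, vision gives the robot as it stands.
- The arm moves only by the tool step_arm, never from a script. Its argument "targets" is a list that holds one entry, the list of rows, each a list of 6 numbers: the shift along the world's x, y, z in mm, then the turn, a rotation vector about the world's x, y, z in rad. In form: [[[x, y, z, rx, ry, rz], ...]]. A call has 1 to 12 rows; each row is the pose to reach, as a shift and turn from the pose commanded when the call began; what a row does not reach only later rows make up. A row lasts 1/12 s, in which the tool goes at most 41.7 mm and 7.16 degrees, less where a joint would pass 70% of its speed; a pose out of reach is approached as far as the arm can. A call with a gripper value outside its range is refused whole. "fingers" is the gripper's target within -1 to 1 (shut at 1, half-way at 0, fully open at -1), set as the call begins (left out, the last holds). The fingers move at their own pace and stop on an object; "newtons" is the grip in N (left out, the last holds). Time passes only in rows, so rows that repeat a pose let the fingers close. It gives the time, the measured TCP pose, the force, the opening and the grip force at its end, in the units of the state.
- r.sense(): the state, without advancing time (a new reading comes with each control period).
- vision.snapshot(name): name is "scene" or "top" or "wrist"; returns a dict with "img" (400x640x3 uint8, blue, green, red), "mtx" (3x3 intrinsics, pixels), "eye" and "attitude" of the camera in the world. Camera axes: x right, y up, looking along -z (the intrinsics and any distortion apply to the point x, -y, -z); pixel columns grow to the right and rows downward; lengths in mm; the calibration is good to about 2 mm. A picture is of the moment at which its call begins. There is no depth.
- r.hand_in(): hands the job in; it is judged then, once.
The state is a dict: "time": time; "joint_pos": joint angles; "qd": joint speeds; "joint_efforts": joint torques, N m; "tool_pos": TCP position; "tcp_rot": TCP orientation; "ft_force": force on the tool from outside, world axes, zero at the start; "wrist_torque": the same for the moment, N m; "finger_gap": finger opening in mm; "grip_force": force on a finger pad.
Only numpy, scipy, OpenCV 4.12 (cv2) and the standard library are available. Lean on these libraries where they do the work, as an engineer would, in place of code of your own. Each camera call takes 0.05 s, during which the arm holds its last target. There are 200 camera calls.

### The job

Get the roll of brown baking paper ready for its slotted wooden stand: first roll it along the worktop until the flat tongues at its two ends stand on edge, so that they would pass into the upright slots. Then lift it, carry it over the jars without disturbing them, and hold it level and centred over the stand with both tongues in line with their slots and about a centimetre above the slot mouths, never touching the stand. Finish there, still holding the roll, so that I can thread the loose end behind the tear bar before it goes down.

Things in the scene. Friction and masses are not known exactly. Their poses are not given: they have to be found in the camera images.
- roll: roll of brown baking paper on the worktop: cylinder 46 mm in diameter, 200 mm of paper, 244 mm over its two tongues, about 0.3 kg. Origin at its middle on its axis (23 mm above the worktop while it lies). y along the roll; x and z turn with the paper as it rolls (1.74 rad for 40 mm). Pushed slowly (15 mm/s) it stops with the push; faster, it rolls on some mm
- spindle_mid (a point): middle of the grey spindle through the roll (same place as the roll's origin). It sits stiffly in the roll and turns with it. y along the roll, x along the WIDTH of the flat tongues, z through their thickness. On edge = x vertical, up or down alike; at the start 0.6 rad or more away from that
- tongue_a (a point): point in the flat tongue at the roll's +y end, on the axis, 115 mm from the middle. Each tongue is 6 mm thick, 20 mm wide (10 mm either side of the axis) and reaches from 103 to 122 mm from the middle; both lie in one plane. Axes as spindle_mid
- tongue_b (a point): the same point of the tongue at the roll's -y end
- stand: fixed wooden stand, 264 mm long (y axis), 124 mm deep, 85 mm high; origin under its middle on the worktop, z up. Two cheeks, 76 mm deep in x, at y = 110 to 124 and -110 to -124 mm, tops 85 mm high, each with a slot at x = 0. Between them only a base board 15 mm high; in front, at x = -62 mm, a steel tear bar up to 47 mm high. The roll may lie in it either way round
- pepper_mill: wooden pepper mill, 58 mm wide, 170 mm high, loose, in the row between roll and stand; origin under its middle
- spice_a: spice jar, 41 mm wide, 105 mm high, loose, in the same row; origin under its middle
- spice_b: spice jar, 41 mm wide, 105 mm high, loose, in the same row; origin under its middle
- salt_shaker: glass salt shaker with steel cap, 38 mm wide, 78 mm high, loose, in the same row; origin under its middle
- slot_a (a point): middle of the mouth of the slot in the stand's +y cheek, level with the cheek's top (85 mm above the worktop). The slot is 9 mm wide in x, flared to about 19 mm at the mouth, open upward, its bottom 39 mm below the mouth. Axes as the stand's
- slot_b (a point): the same point of the slot in the stand's -y cheek

How it is judged:
By the outcome, as a careful person would: the job done as asked, in the order asked, and still so for the second after the job is handed in, while the arm keeps its last pose, push and grip.
It also fails if it takes over 58 s, if anything falls off the work surface, if the arm or the gripper's body presses on something with over 40 N, if the wrist force passes 120 N, or if a joint passes its speed limit or range.

## Working session

There is one attempt and no reset: what is moved stays moved. The work goes in short steps, Python scripts to look and compute and a tool call to move; the robot and the scene stay as the last step left them, time stands still between calls to the robot, and variables do not carry over. Pictures are saved under pics/ and viewed, at most 10 in all, crops included, and the job is handed in when it is done.

Besides the shell and the picture viewer there is one more tool, called after ">>>" as a command line: name --argument value ..., lists and objects as JSON in quotes. step_arm: Moves the arm, as the interface text tells. Its arguments: {"type":"object","properties":{"targets":{"type":"array"},"fingers":{"type":"number"},"newtons":{"type":"number"}},"required":["targets"]}

```bash
mkdir -p pics; ls; python3 - <<'E'
from bench import r, vision
import cv2, numpy as np, pickle
print(r.sense())
a={}
for n in("scene","top"):
    s=vision.snapshot(n);a[n]=s
    cv2.imwrite(f"pics/{n}0.png",s["img"]); print(n,s["mtx"],s["eye"],s["attitude"],[k for k in s])
pickle.dump(a,open("a.pkl","wb"))
cv2.imwrite("pics/both0.png",np.vstack([a["scene"]["img"],a["top"]["img"]])[:, :])
E
```

```text
pics
{'time': 0.0, 'joint_pos': array([-6.91773949e+01,  7.51461915e+00,  8.53310732e+01, -3.95045440e-04,
        8.72603632e+01, -4.89509824e+00]), 'qd': array([ 0.06217462,  0.09977435,  0.00888891, -0.0210673 , -0.03399178,
        0.06564299]), 'joint_efforts': array([-6.17263186e-05, -5.69409978e+01, -5.00550234e+01, -8.87477739e-06,
        1.52568519e-02, -2.17372428e-05]), 'tool_pos': array([ 260.17773411, -540.0838588 ,  252.23228898]), 'tcp_rot': array([-1.79894298e+02, -8.65677459e-03,  2.57177146e+01]), 'ft_force': array([0.88192704, 0.40774684, 0.17953651]), 'wrist_torque': array([-0.07029561, -0.06771135,  0.03964483]), 'grip_force': 0.0, 'finger_gap': 85.43936445373812}
scene [[416.74738774   0.         320.50966167]
 [  0.         416.74738774 197.29041097]
 [  0.           0.           1.        ]] [ 13.34199368 959.49936729 519.02930127] [  67.50830176   -0.53096265 -151.34674212] ['img', 'mtx', 'eye', 'attitude']
top [[373.14617619   0.         315.88462618]
 [  0.         373.14617619 201.14262724]
 [  0.           0.           1.        ]] [ 239.70515937   53.00168359 1296.71989056] [ 11.42243062   0.68684424 -90.51388713] ['img', 'mtx', 'eye', 'attitude']
```

View pics/scene0.png

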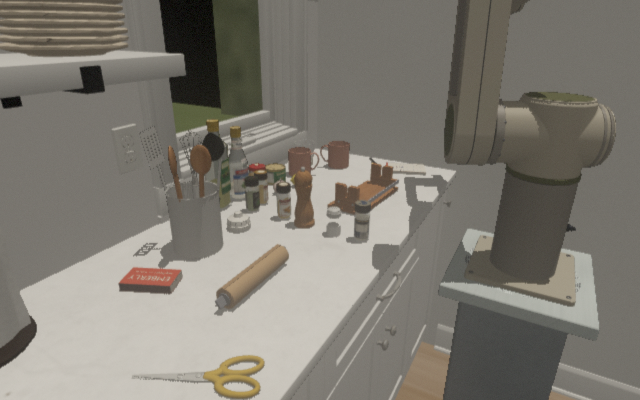

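View pics/top0.png

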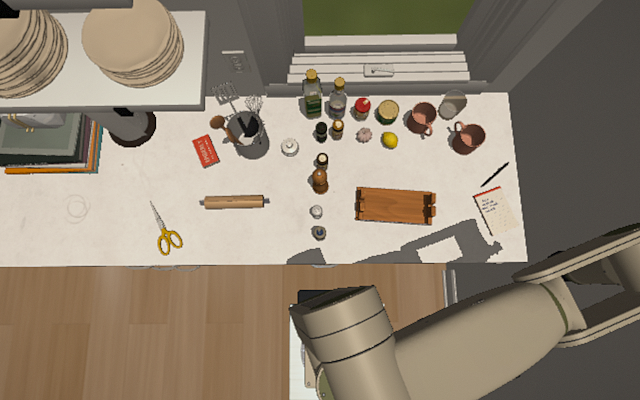

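The scene view shows the roll at (255,275), with the mill at (304,200), jars at (285,200) and (362,220), the shaker at (334,218), and the stand at (365,188). In the top view the roll is at (234,201), spanning columns 199–270, and the stand is at (396,206). The jar row is at column ~319, between them.

```bash
cat > h.py <<'E'
import numpy as np, cv2, pickle
from scipy.spatial.transform import Rotation as R
def ray(s,uv):
    d=np.linalg.inv(s["mtx"])@[uv[0],uv[1],1.]; d=np.array([d[0],-d[1],-d[2]])
    return R.from_euler("xyz",s["attitude"],degrees=True).as_matrix()@d
def p2w(s,uv,z):
    d=ray(s,uv);e=np.array(s["eye"]);return e+d*(z-e[2])/d[2]
def w2p(s,p):
    c=R.from_euler("xyz",s["attitude"],degrees=True).as_matrix().T@(np.array(p)-s["eye"])
    q=s["mtx"]@[c[0],-c[1],-c[2]];return q[:2]/q[2]
E
python3 - <<'E'
from h import *
a=pickle.load(open("a.pkl","rb"));t=a["top"]["img"];s=a["scene"]["img"]
up=lambda i,f:cv2.resize(i,None,fx=f,fy=f,interpolation=cv2.INTER_CUBIC)
A=up(t[185:220,190:280],8);B=up(t[180:232,350:440],8) # 720x280, 720x416
C=np.vstack([A,B[:310]]);cv2.imwrite("pics/c1.png",C)
for n,uv,z in [("rollL",(201,202),23),("rollR",(269,201),23),("rollc",(234.5,201.5),23),("mill",(320,180),100),("spA",(322,159),105),("salt",(317,211),78),("spB",(319,232),105),("stand",(396,206),40)]:
    print(n,p2w(a["top"],uv,z).round(0))
E
```

```text
rollL [499. 467.  23.]
rollR [500. 230.  23.]
rollc [499. 350.  23.]
mill [553.  51. 100.]
spA [624.  43. 105.]
salt [453.  62.  78.]
spB [380.  56. 105.]
stand [ 474. -208.   40.]
```

View pics/c1.png

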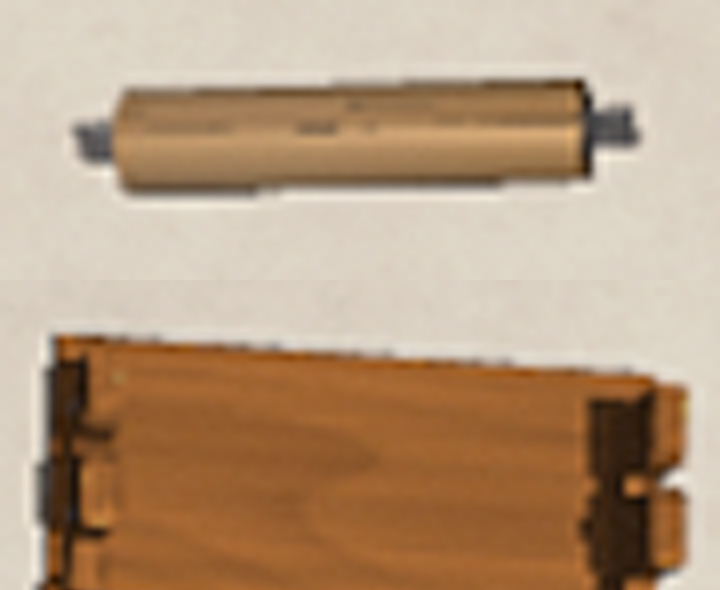

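The enlarged crop shows the roll's tongue tips at about (199.4,202.5) and (270,200.8). The stand's slots are at about (357.5,202) and (433.8,205.6), and the stand is slightly yawed.

```bash
python3 - <<'E'
from bench import vision,r
from h import *
a=pickle.load(open("a.pkl","rb"));t=a["top"]
for n,uv,z in [("tipL",(199.4,202.5),23),("tipR",(270,200.8),23),("slotA",(357.5,201.9),85),("slotB",(433.7,205.6),85),("crock",(247,133),150),("shelf",(207,108),400)]: print(n,p2w(t,uv,z).round(0))
s=vision.snapshot("wrist"); st=r.sense()
T=R.from_euler("xyz",st["tcp_rot"],degrees=True);C=R.from_euler("xyz",s["attitude"],degrees=True)
print("cam in tool",T.inv().apply(s["eye"]-st["tool_pos"]).round(1),"axes\n",(T.inv()*C).as_matrix().round(3),s["mtx"])
E
```

```text
tipL [497. 473.  23.]
tipR [500. 226.  23.]
slotA [481. -72.  85.]
slotB [ 465. -322.   85.]
crock [701. 287. 150.]
shelf [670. 342. 400.]
cam in tool [  67.8   -0.7 -119.1] axes
 [[-0.001  0.963  0.269]
 [ 1.     0.001 -0.   ]
 [-0.001  0.269 -0.963]] [[294.58445786   0.         316.98319659]
 [  0.         294.58445786 198.35652362]
 [  0.           0.           1.        ]]
```

>>> step_arm --targets '[[[290,400,48,0,0,0.6],[290,400,48,0,0,0.6],[290,400,48,0,0,0.6],[290,400,48,0,0,0.6],[290,400,48,0,0,0.6],[290,400,48,0,0,0.6],[290,400,48,0,0,0.6],[290,400,48,0,0,0.6],[290,400,48,0,0,0.6],[290,400,48,0,0,0.6],[290,400,48,0,0,0.6],[290,400,48,0,0,0.6]]]'

```text
time: 1.15
tool_pos: [551.3, -138.2, 301.4]
tcp_rot: [-180.0, -0.0, 60.1]
ft_force: [0.7, -0.5, 0.7]
finger_gap: 85.4
grip_force: 0.0
```

>>> step_arm --targets '[[[0,470,0,0,0,0.52],[0,470,0,0,0,0.52],[0,470,0,0,0,0.52],[0,470,0,0,0,0.52],[0,470,0,0,0,0.52],[0,470,0,0,0,0.52],[0,470,0,0,0,0.52],[0,470,0,0,0,0.52],[0,470,0,0,0,0.52],[0,470,0,0,0,0.52],[0,470,0,0,0,0.52],[0,470,0,0,0,0.52]]]'

```text
time: 2.15
tool_pos: [548.7, 335.0, 300.3]
tcp_rot: [-179.9, -0.1, 90.1]
ft_force: [0.3, 0.6, 0.4]
finger_gap: 85.3
grip_force: 0.0
```

>>> step_arm --targets '[[[-50,165,-205,-0.61,0,0],[-50,165,-205,-0.61,0,0],[-50,165,-205,-0.61,0,0],[-50,165,-205,-0.61,0,0],[-50,165,-205,-0.61,0,0],[-50,165,-205,-0.61,0,0],[-50,165,-205,-0.61,0,0],[-50,165,-205,-0.61,0,0],[-50,165,-205,-0.61,0,0],[-50,165,-205,-0.61,0,0]]]'

```text
time: 2.98
tool_pos: [501.1, 494.0, 97.1]
tcp_rot: [179.9, 34.9, 89.8]
ft_force: [0.2, 0.1, 0.4]
finger_gap: 85.4
grip_force: 0.0
```

```bash
python3 - <<'E'
from bench import vision,r
from h import *
s=vision.snapshot("wrist");pickle.dump(s,open("w1.pkl","wb"));print(s["eye"],s["attitude"])
uv=w2p(s,[498,470,23]);print(uv)
u,v=uv.astype(int)
cv2.imwrite("pics/w1.png",s["img"])
c=s["img"][max(0,v-50):v+50,max(0,u-65):u+65];print(max(0,v-50),max(0,u-65))
cv2.imwrite("pics/w1c.png",cv2.resize(c,None,fx=6,fy=6,interpolation=cv2.INTER_CUBIC))
E
```

```text
[500.65990751 619.35868254 155.5701298 ] [-50.59216572  -0.16173428  -0.16660008]
[313.1454888  187.13511551]
137 248
```

View pics/w1c.png

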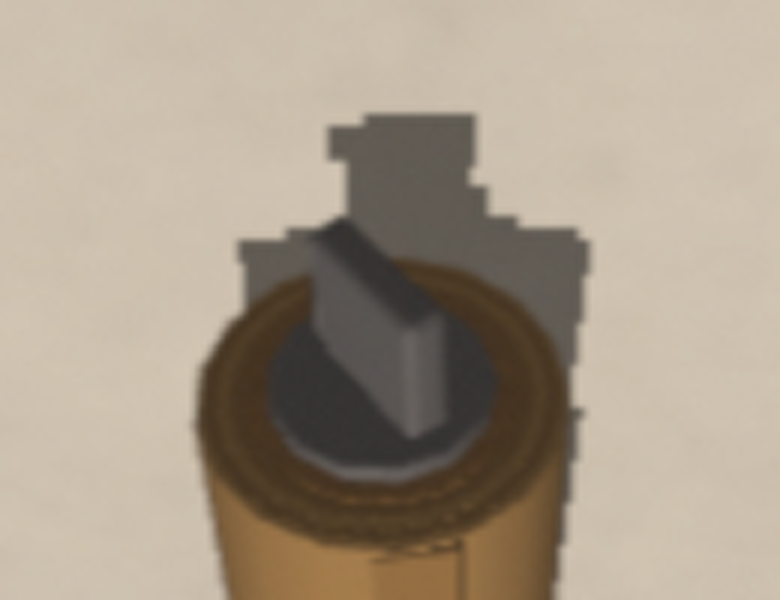

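The crop shows the +y end in view, with image right = +x and image down ≈ up in the world. The tongue's tip rectangle has corners at crop (345,218), (440,312), (408,325) and (315,238), so it is tilted roughly 45–50°.

```bash
python3 - <<'E'
from h import *
s=pickle.load(open("w1.pkl","rb"));e=s["eye"]
def py(c,y):
    d=ray(s,(248+c[0]/6,137+c[1]/6));return (e+d*(y-e[1])/d[1])
for y in(465,471):
    q=np.array([py(c,y) for c in [(345,218),(440,312),(408,325),(315,238)]])
    print(y,q.round(1).tolist(),"mean",q.mean(0).round(1))
    w=q[1]-q[0]+q[2]-q[3];print("width",np.linalg.norm(w)/2,"dx,dz",w/2,"angle from vertical deg",np.degrees(np.arctan2(w[0],w[2])))
q=np.array([py(c,450) for c in [(197,400),(570,385),(385,258),(385,548)]]);print(q.round(1))
E
```

```text
465 [[492.3, 465.0, 5.1], [503.6, 465.0, 20.3], [499.9, 465.0, 22.3], [488.7, 465.0, 8.4]] mean [496.1 465.   14. ]
width 18.41579773834447 dx,dz [11.27030001  0.         14.56440675] angle from vertical deg 37.733595194044824
471 [[492.6, 471.0, 10.9], [503.5, 471.0, 25.6], [499.9, 471.0, 27.5], [489.2, 471.0, 14.1]] mean [496.3 471.   19.5]
width 17.699966373276524 dx,dz [10.83221776  0.         13.9982809 ] angle from vertical deg 37.7335951940449
[[474.  450.   21.3]
 [519.8 450.   19.2]
 [496.8 450.   -2.2]
 [497.2 450.   43. ]]
```

>>> step_arm --targets '[[[0,-40,60,0.2,0,0],[-2,-145,50,0.61,0,0],[-2,-145,50,0.61,0,0],[-2,-145,50,0.61,0,0],[-2,-145,50,0.61,0,0],[-2,-145,50,0.61,0,0],[-2,-145,50,0.61,0,0],[-2,-145,50,0.61,0,0]]]' --fingers -0.5 --newtons 40

```text
time: 3.7
tool_pos: [500.3, 346.5, 150.4]
tcp_rot: [179.7, -0.2, 89.6]
ft_force: [0.0, 0.8, 0.3]
finger_gap: 64.1
grip_force: 0.0
```

```bash
python3 - <<'E'
from bench import vision,r
from h import *
s=vision.snapshot("wrist");pickle.dump(s,open("w2.pkl","wb"));st=r.sense();print(st["tool_pos"],st["tcp_rot"],st["finger_gap"],s["eye"],s["attitude"])
cv2.imwrite("pics/w2.png",s["img"])
E
```

```text
[500.11574995 348.0428428  149.8220996 ] [ 1.79732639e+02 -6.58454813e-02  8.96738667e+01] 63.872336836833995 [499.60121162 414.68236752 269.78476891] [-15.47657918  -0.35001375  -0.49275812]
```

View pics/w2.png

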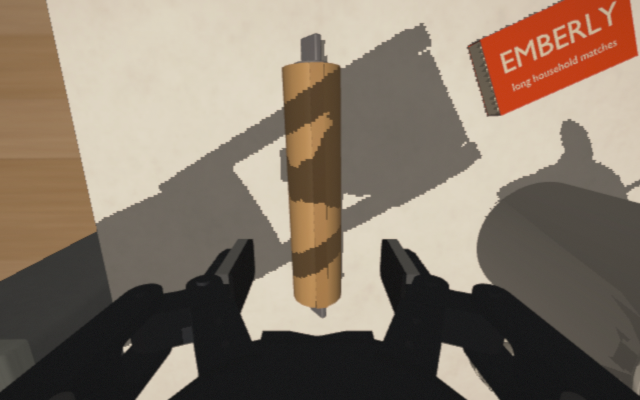

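The roll lies midway between the pads (at 250 and 385). Its far-end edges are at (283,67) and (341,67), and its near-end edges at (296,300) and (341,298). The −y tip is at (319,316) and the +y tip at (313,35).

```bash
python3 - <<'E'
from h import *
s=pickle.load(open("w2.pkl","rb"))
for uv in [(283,70),(341,70),(312,66),(313,35),(296,295),(341,295),(318,303),(319,316)]: print(uv,p2w(s,uv,23).round(1))
for p in [(498,450,23),(498,250,23),(498,472,23),(499,228,23)]: print(p,w2p(s,p).round(0))
E
```

```text
(283, 70) [475.1 449.9  23. ]
(341, 70) [520.  449.5  23. ]
(312, 66) [497.6 452.5  23. ]
(313, 35) [498.6 474.1  23. ]
(296, 295) [479.6 250.7  23. ]
(341, 295) [522.7 250.2  23. ]
(318, 303) [500.6 241.6  23. ]
(319, 316) [501.5 227.   23. ]
(498, 450, 23) [313.  70.]
(498, 250, 23) [315. 295.]
(498, 472, 23) [312.  38.]
(499, 228, 23) [316. 315.]
```

>>> step_arm --targets '[[[1,1,-40,0,0,0.02],[1,1,-80,0,0,0.02],[1,1,-105,0,0,0.02],[1,1,-118,0,0,0.02],[1,1,-118,0,0,0.02],[1,1,-118,0,0,0.02]]]'

```text
time: 4.25
tool_pos: [499.5, 351.6, 28.7]
tcp_rot: [-180.0, 0.0, 91.1]
ft_force: [-0.6, -0.0, 1.7]
finger_gap: 64.1
grip_force: 0.0
```

>>> step_arm --targets '[[[-2.5,0,0,0,0,0],[-5,0,0,0,0,0],[-7,0,0,0,0,0],[-8.2,0,0,0,0,0],[-9.4,0,0,0,0,0],[-10.6,0,0,0,0,0],[-11.8,0,0,0,0,0],[-13,0,0,0,0,0],[-14.2,0,0,0,0,0],[-15.4,0,0,0,0,0],[-16.6,0,0,0,0,0],[-17.8,0,0,0,0,0]]]'

```text
time: 5.25
tool_pos: [481.4, 350.4, 28.2]
tcp_rot: [-180.0, 0.0, 91.0]
ft_force: [0.1, 0.5, 0.4]
finger_gap: 64.0
grip_force: 0.1
```

>>> step_arm --targets '[[[-1.2,0,0,0,0,0],[-2.4,0,0,0,0,0],[-3.6,0,0,0,0,0],[-4.8,0,0,0,0,0],[-5.8,0,0,0,0,0],[-6.5,0,0,0,0,0],[-6.5,0,0,0,0,0],[-6.5,0,0,0,0,0]]]'

```text
time: 5.92
tool_pos: [475.0, 350.4, 28.3]
tcp_rot: [-180.0, 0.0, 91.0]
ft_force: [-0.4, -0.3, -0.2]
finger_gap: 63.6
grip_force: 0.0
```

>>> step_arm --targets '[[[5,0,0,0,0,0],[9,0,0,0,0,0],[9,0,30,0,0,0],[9,0,65,0,0,0],[9,30,90,0,0,0],[9,65,90,-0.12,0,0],[9,105,80,-0.24,0,0],[9,145,68,-0.36,0,0],[9,145,66,-0.48,0,0],[9,145,66,-0.61,0,0],[9,145,66,-0.61,0,0],[9,145,66,-0.61,0,0]]]'

```text
time: 6.92
tool_pos: [481.6, 496.0, 88.4]
tcp_rot: [-178.9, 35.4, 91.7]
ft_force: [-1.1, -0.3, -1.5]
finger_gap: 63.8
grip_force: 0.0
```

```bash
python3 - <<'E'
from bench import vision,r
from h import *
s=vision.snapshot("wrist");pickle.dump(s,open("w3.pkl","wb"));print(s["eye"],s["attitude"])
uv=w2p(s,[483,470,23]);print(uv)
u,v=uv.astype(int)
c=s["img"][v-50:v+50,u-65:u+65];print(v-50,u-65)
cv2.imwrite("pics/w3c.png",cv2.resize(c,None,fx=6,fy=6,interpolation=cv2.INTER_CUBIC))
E
```

```text
[479.70884584 621.7695793  145.74067396] [-51.05601409   0.84795425   0.97113654]
[320.80845909 198.31657671]
148 255
```

View pics/w3c.png

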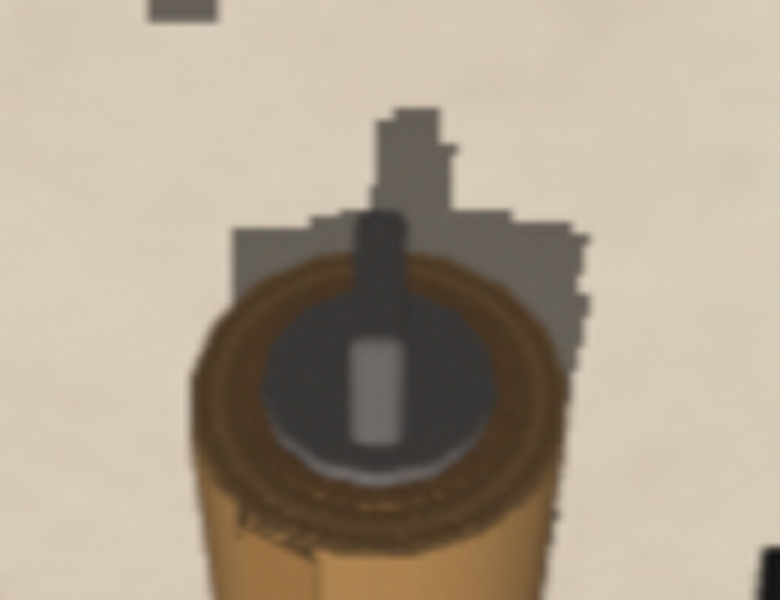

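The tongue is now nearly on edge. Its tip rectangle has corners at about (357,213), (405,213), (405,338) and (350,338) in the crop, and the narrow top edge faces straight up. I'll work out the residual angle and the axis position.

```bash
python3 - <<'E'
from h import *
s=pickle.load(open("w3.pkl","rb"));e=s["eye"]
def py(c,y):
    d=ray(s,(255+c[0]/6,148+c[1]/6));return (e+d*(y-e[1])/d[1])
q=np.array([py(c,473) for c in [(357,213),(405,213),(405,338),(350,338)]]);print(q.round(1))
w=q[2]+q[3]-q[0]-q[1];print("axis",q.mean(0),"deg",np.degrees(np.arctan2(w[0],w[2])))
q=np.array([py(c,450) for c in [(192,395),(569,390)]]);print(q.round(1),q.mean(0))
print(py((380,213),472),w2p(s,(483,473,33))-[255,148],w2p(s,(483,473,13))-[255,148])
E
```

```text
[[478.6 473.   12.7]
 [484.  473.   12.5]
 [484.  473.   30.3]
 [478.2 473.   30.5]]
axis [481.20419487 473.          21.49785315] deg -0.5335937016330318
[[459.3 450.   21.8]
 [504.5 450.   19.9]] [481.87951252 450.          20.85038088]
[481.18349829 472.          11.68286467] [65.8317652  59.61712553] [66.02666832 36.02609744]
```

>>> step_arm --targets '[[[0,-40,40,0.12,0,0],[0,-80,40,0.24,0,0],[0,-120,30,0.36,0,0],[0,-145,25,0.48,0,0],[0,-145,25,0.61,0,0],[0,-145,25,0.61,0,0],[0,-145,-10,0.61,0,0],[0,-145,-40,0.61,0,0],[0,-145,-67,0.61,0,0],[0,-145,-67,0.61,0,0],[0,-145,-67,0.61,0,0]]]'

```text
time: 7.88
tool_pos: [483.8, 349.0, 27.7]
tcp_rot: [-180.0, -0.0, 90.9]
ft_force: [0.4, 1.4, 0.3]
finger_gap: 63.8
grip_force: 0.0
```

>>> step_arm --targets '[[[0,0,0,0,0,0],[0,0,0,0,0,0],[0,0,0,0,0,0],[0,0,0,0,0,0],[0,0,0,0,0,0],[0,0,0,0,0,0]]]' --fingers -0.2

```text
time: 8.38
tool_pos: [484.3, 350.8, 27.7]
tcp_rot: [180.0, -0.0, 91.0]
ft_force: [-0.3, -0.2, -0.1]
finger_gap: 51.2
grip_force: 0.0
```

```bash
python3 - <<'E'
from bench import vision,r
from h import *
s=vision.snapshot("wrist");pickle.dump(s,open("w4.pkl","wb"));st=r.sense();print(st["tool_pos"],st["tcp_rot"],st["finger_gap"],st["ft_force"],s["eye"],s["attitude"])
cv2.imwrite("pics/w4.png",s["img"])
E
```

```text
[484.11943642 350.63050672  27.50325802] [ 1.79986473e+02 -8.73927950e-03  9.10428029e+01] 51.0675490329988 [-0.16279703  0.53866602 -0.03537689] [482.36827202 419.27075373 146.98441594] [-15.62703823  -0.07882938   0.99984837]
```

View pics/w4.png

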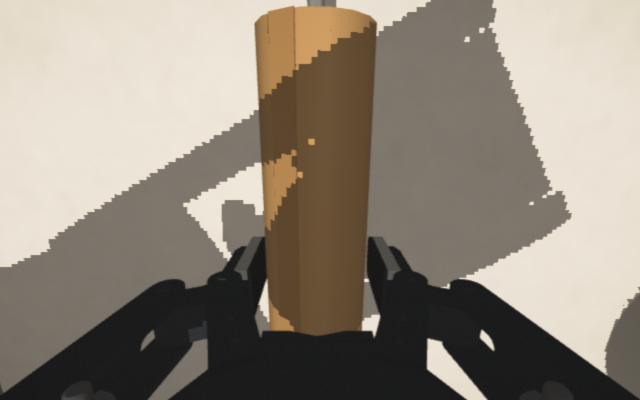

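The roll sits centred between the pads (edges ~267 and ~367), parallel to them, and the +y tongue is visible edge-on at (321,3). I'll grip and lift now.

>>> step_arm --targets '[[[0,0,0,0,0,0],[0,0,0,0,0,0],[0,0,0,0,0,0],[0,0,0,0,0,0],[0,0,0,0,0,0],[0,0,0,0,0,0],[0,0,0,0,0,0],[0,0,0,0,0,0]]]' --fingers 1 --newtons 60

```text
time: 9.1
tool_pos: [484.4, 350.7, 27.7]
tcp_rot: [180.0, -0.0, 91.0]
ft_force: [0.5, -0.4, 4.7]
finger_gap: 44.1
grip_force: 61.6
```

>>> step_arm --targets '[[[0,0,3,0,0,0],[0,0,10,0,0,0],[0,0,25,0,0,0],[0,0,50,0,0,0],[0,0,80,0,0,0],[0,0,110,0,0,0],[0,0,140,0,0,0],[0,0,170,0,0,0],[0,0,200,0,0,0],[0,0,225,0,0,0],[0,0,240,0,0,0],[0,0,240,0,0,0]]]'

```text
time: 10.1
tool_pos: [485.3, 351.2, 272.1]
tcp_rot: [179.7, -0.2, 91.0]
ft_force: [0.9, 0.8, -1.8]
finger_gap: 44.7
grip_force: 61.6
```

```bash
python3 - <<'E'
from bench import vision,r
from h import *
s=vision.snapshot("wrist");s2=vision.snapshot("scene");t=vision.snapshot("top");pickle.dump((s,s2,t),open("w5.pkl","wb"));st=r.sense();print(st["tool_pos"],st["tcp_rot"],st["finger_gap"],st["ft_force"],s["eye"],s["attitude"])
up=lambda i,f:cv2.resize(i,None,fx=f,fy=f,interpolation=cv2.INTER_CUBIC)
u,v=w2p(s2,(484,470,263)).astype(int);c=up(s2["img"][max(0,v-35):v+35,u-45:u+75],5);print(u,v)
b=t["img"][180:234,350:440]
cv2.imwrite("pics/w5.png",np.hstack([s["img"][:,180:460],up(b,5)[:,:450][:270].repeat(1,0) if 0 else np.vstack([up(b,5)[:270,:450],c[:130,:450]])]))
cv2.imwrite("pics/sc5.png",c)
E
```

```text
[483.33608002 349.97585447 265.46790979] [-1.79871527e+02  7.40384313e-02  9.10300641e+01] 44.30625270675249 [ 0.32377041  0.18333615 -3.14366814] [482.87190301 419.34633137 391.50892517] [-15.46620056  -0.36243944   0.98221414]
213 188
```

View pics/sc5.png

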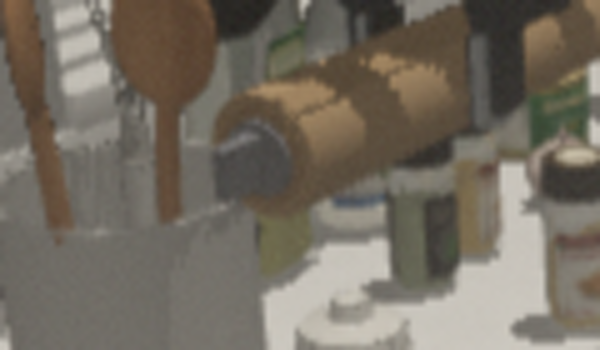

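The scene crop shows the roll held level with its +y tongue on edge at (245,160). I'll carry it over the row to beside the stand, where the wrist camera can measure both slots.

>>> step_arm --targets '[[[2,-10,0,0,0,0],[5,-30,0,0,0,0],[10,-60,0,0,0,0],[15,-90,0,0,0,0],[20,-120,0,0,0,0],[25,-150,0,0,0,0],[30,-180,0,0,0,0],[36,-210,0,0,0,0],[42,-240,0,0,0,0],[48,-270,0,0,0,0],[54,-300,0,0,0,0],[60,-330,0,0,0,0]]]'

```text
time: 11.25
tool_pos: [542.9, 18.3, 265.2]
tcp_rot: [-179.8, 0.0, 91.0]
ft_force: [0.6, 0.4, -2.7]
finger_gap: 44.3
grip_force: 61.7
```

>>> step_arm --targets '[[[6,-30,0,0,0,0],[12,-60,0,0,0,0],[18,-90,0,0,0,0],[24,-120,0,0,0,0],[30,-150,0,0,0,0],[35,-180,0,0,0,0],[39,-203,0,0,0,0],[41,-215,0,0,0,0],[41,-215,0,0,0,0],[41,-215,0,0,0,0],[41,-215,0,0,0,0],[41,-215,0,0,0,0]]]'

```text
time: 12.25
tool_pos: [584.8, -193.3, 266.9]
tcp_rot: [-180.0, -0.0, 91.1]
ft_force: [1.0, 0.4, -3.3]
finger_gap: 44.3
grip_force: 61.7
```

```bash
python3 - <<'E'
from bench import vision,r
from h import *
s=vision.snapshot("wrist");pickle.dump(s,open("w6.pkl","wb"));st=r.sense();print(st["tool_pos"],st["tcp_rot"],st["finger_gap"],st["ft_force"],s["eye"],s["attitude"])
for p in [(481,-76,85),(467,-315,85)]: print(w2p(s,p))
cv2.imwrite("pics/w6.png",cv2.resize(s["img"][10:310,20:420],None,fx=2,fy=2,interpolation=cv2.INTER_CUBIC))
E
```

```text
[ 584.96102456 -193.32833394  267.13264922] [-1.79982550e+02 -2.40679712e-02  9.11155783e+01] 44.55357779439492 [ 0.38904723 -0.54358302 -3.00019264] [ 583.02540384 -124.86156015  386.13604977] [-1.56113137e+01 -3.95727423e-03  1.05505034e+00]
[209.18809297  59.89721251]
[213.60506439 284.84461559]
```

View pics/w6.png

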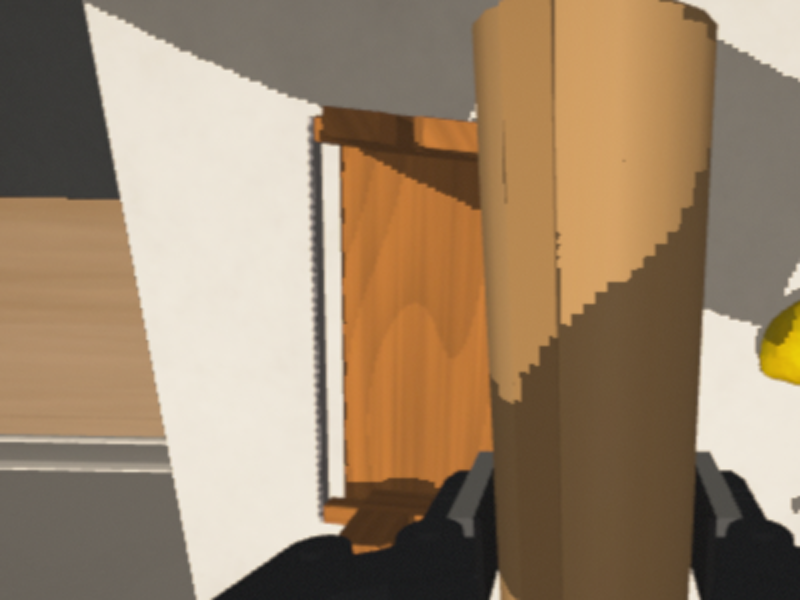

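The crop shows the stand to the left of the held roll, with the +y cheek at crop rows 105–155 and the tear bar at column 318. Slot B is hidden by the finger, so I'll shift along −y to see it.

>>> step_arm --targets '[[[5,-25,0,0,0,0],[10,-50,0,0,0,0],[15,-80,0,0,0,0],[20,-105,0,0,0,0],[20,-110,0,0,0,0],[20,-110,0,0,0,0],[20,-110,0,0,0,0],[20,-110,0,0,0,0]]]'

```text
time: 12.97
tool_pos: [605.2, -303.0, 267.4]
tcp_rot: [-180.0, -0.0, 91.1]
ft_force: [-0.0, 0.8, -2.4]
finger_gap: 44.3
grip_force: 62.0
```

```bash
python3 - <<'E'
from bench import vision,r
from h import *
s=vision.snapshot("wrist");pickle.dump(s,open("w7.pkl","wb"));st=r.sense();print(st["tool_pos"],st["tcp_rot"],s["eye"],s["attitude"])
a=pickle.load(open("w6.pkl","rb"))
q=w2p(s,(467,-315,85));print(q, w2p(a,(481,-76,85)))
up=lambda i,f:cv2.resize(i,None,fx=f,fy=f,interpolation=cv2.INTER_CUBIC)
A=up(a["img"][50:100,165:265],8)[:, :800]; u0,v0=165,max(0,int(q[1])-12)
u0=int(q[0])-50;v0=max(0,int(q[1])-15)
B=up(s["img"][v0:v0+25,u0:u0+100],8);print("B origin",u0,v0)
cv2.imwrite("pics/w7.png",np.vstack([A[:392],np.zeros((8,800,3),np.uint8),B]))
E
```

```text
[ 605.24781488 -303.00179302  267.51378836] [ 1.79993282e+02 -1.99459992e-02  9.11208485e+01] [ 603.3430101  -234.54068436  386.61280835] [-15.61632813  -0.04263279   1.06018903]
[186.38595891 192.5676631 ] [209.18809297  59.89721251]
B origin 136 177
```

```bash
python3 - <<'E'
from h import *
a=pickle.load(open("w6.pkl","rb"));s=pickle.load(open("w7.pkl","rb"))
up=lambda i,f:cv2.resize(i,None,fx=f,fy=f,interpolation=cv2.INTER_CUBIC)
A=up(a["img"][55:92,165:265],8);B=up(s["img"][173:210,136:236],8)
cv2.imwrite("pics/w7.png",np.vstack([A,np.zeros((8,800,3),np.uint8),B]))
E
```

```text
(no output)
```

View pics/w7.png

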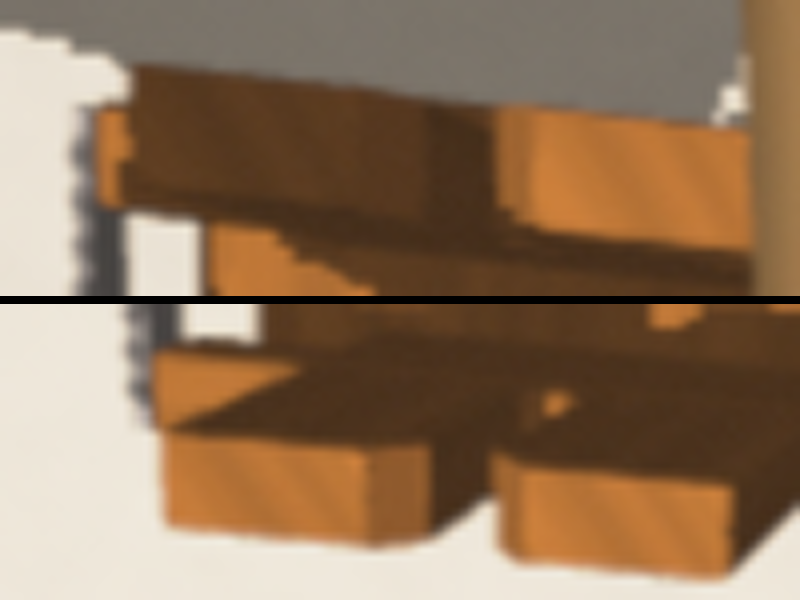

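The composite shows both slots. Slot A's mouth centre is at about (450,159) in the upper crop. In the lower crop, slot B's cheek corners are (165,430), (735,487), (735,578) and (165,527), and its mouth centre is about (449,505).

```bash
python3 - <<'E'
from h import *
a=pickle.load(open("w6.pkl","rb"));s=pickle.load(open("w7.pkl","rb"))
A=p2w(a,(220.8,74.4),85);B=p2w(s,(191.6,197.7),85)
print(A,B,"dist",np.linalg.norm(A-B),"mid",(A+B)/2,"yaw",np.degrees(np.arctan2(-(A-B)[0],(A-B)[1])))
# B cheek length check
f=lambda c:p2w(s,(136+(c[0]+.5)/8-.5,173+(c[1]-303.5)/8-.5),85)
q=np.array([f(c) for c in[(165,430),(735,487),(735,578),(165,527)]]);print(q.round(1).tolist(),q.mean(0))
d=q[1]-q[0]+q[2]-q[3];print(np.linalg.norm(d)/2,"yaw",np.degrees(np.arctan2(d[1],d[0])))
# bias: image midline of held roll vs. projected TCP axis (w6)
T=np.array([584.96,-193.33,262.4]);y=np.array([-np.sin(np.radians(1.1)),np.cos(np.radians(1.1)),0])
for v in(60,220,270):
    pts=[w2p(a,T+y*k) for k in np.linspace(0,100,200)];p=min(pts,key=lambda p:abs(p[1]-v))
    row=a["img"][v].astype(float);print(v,p.round(1))
print("crop mids",[(20+(473+717)/4,20),(20+(497+693)/4,270)])
E
```

```text
[491.01403765 -88.45850546  85.        ] [ 471.96769559 -320.53899197   85.        ] dist 232.86072094883795 mid [ 481.49086662 -204.49874871   85.        ] yaw -4.691626278149626
[[435.7, -310.9, 85.0], [510.2, -317.4, 85.0], [509.4, -330.0, 85.0], [434.0, -324.3, 85.0]] [ 472.30783759 -320.63622472   85.        ]
75.17594391447479 yaw -4.628428178362246
60 [318.5  59.6]
220 [318.4 219.6]
270 [318.4 268.3]
crop mids [(317.5, 20), (317.5, 270)]
```

>>> step_arm --targets '[[[-10,8,0,0,0,-0.01],[-30,25,0,0,0,-0.025],[-55,44,0,0,0,-0.045],[-80,64,0,0,0,-0.065],[-105,84,0,0,0,-0.085],[-120,96,-8,0,0,-0.1],[-123.5,99,-25,0,0,-0.1],[-123.5,99,-50,0,0,-0.1],[-123.5,99,-75,0,0,-0.1],[-123.5,99,-95,0,0,-0.1],[-123.5,99,-100,0,0,-0.1],[-123.5,99,-100,0,0,-0.1]]]'

```text
time: 14.02
tool_pos: [480.4, -204.1, 165.7]
tcp_rot: [-179.8, -0.1, 85.4]
ft_force: [-0.7, 1.0, -2.7]
finger_gap: 44.4
grip_force: 62.4
```

>>> step_arm --targets '[[[0,0,0,0,0,0],[0,0,0,0,0,0],[0,0,0,0,0,0],[0,0,0,0,0,0],[0,0,0,0,0,0],[0,0,0,0,0,0]]]'

```text
time: 14.52
tool_pos: [481.8, -205.7, 167.8]
tcp_rot: [180.0, 0.0, 85.3]
ft_force: [-0.1, 1.0, -2.8]
finger_gap: 44.4
grip_force: 62.4
```

```bash
python3 - <<'E'
from bench import vision,r
from h import *
n=[]
for i in range(5):
    s=vision.snapshot("wrist");st=r.sense();n.append(np.r_[st["tool_pos"],st["tcp_rot"],st["ft_force"],s["eye"],s["attitude"]])
print(np.mean(n,0).round(2));print(np.std(n,0).round(2))
t=vision.snapshot("top");c=vision.snapshot("scene");pickle.dump((s,t,c),open("w8.pkl","wb"))
print(w2p(s,(491.0,-88.5,85)))
g=cv2.cvtColor(s["img"],cv2.COLOR_BGR2GRAY)
for v in range(0,50,2): print(v,' '.join('%3d'%x for x in g[v,284:360:2]))
E
```

```text
[ 4.8157e+02 -2.0564e+02  1.6740e+02 -3.6010e+01  0.0000e+00  8.5300e+01
  1.3000e-01 -7.0000e-02 -3.1400e+00  4.8662e+02 -1.3732e+02  2.8670e+02
 -1.5650e+01 -6.0000e-02 -4.7500e+00]
[7.0000e-02 5.0000e-02 1.3000e-01 1.7635e+02 1.0000e-02 0.0000e+00
 4.4000e-01 2.9000e-01 3.6000e-01 7.0000e-02 4.0000e-02 1.8000e-01
 1.0000e-02 2.0000e-02 0.0000e+00]
[317.38148628  33.00299298]
0 206 164 103 102 101 102 101 101 102 100 100 102  88 102 119 122 122 121 120 111  91  91 101 102 100 101 101 101 100 101 101 100 100  99 100  99 100  99
2 206 203 161 105 104 101 101 102 102 101 100 100  88 102 119 122 122 120 119 112  90  92 103 102 101 101 101 101 101 101 101 101 100 100 100 100 100 100
4 207 205 202 198 188 111 101 102 102 105 105 106  95 102 115 103  85  84  86 114  97  97 107 107 104 103 102 103 101 101 101 101 100 101  99 100 100 100
6 196 177 153 132 126 117 109 137 135 139 138 139 139 137 137 138 139 138 139 140 140 140 141 140 137 131 127 118 112 108 106 103 102 101 101 100 101 101
8 124 122 121 122 121 115  83 138 142 143 143 143 143 144 144 144 144 144 144 145 145 145 146 146 144 1
[... 2450 characters left out ...]
 147 146 147 147 147 147 145 144 141 140 138 138 136 134 132 130 128 127 124 122
42 123 124 123 124 124 122  95 141 144 144 145 145 145 146 146 146 146 146 147 147 146 148 148 146 146 143 142 141 139 138 135 133 132 130 129 126 123 122
44 124 123 124 124 123 122 110 141 145 145 145 146 145 146 146 146 147 146 147 147 147 148 148 147 145 144 142 141 139 137 136 134 132 131 130 127 125 121
46 124 123 124 124 124 122 108 131 143 144 145 145 146 147 146 146 146 146 147 148 147 148 148 147 146 143 142 141 138 136 136 133 132 131 129 127 125 121
48 123 123 124 124 123 123  93 113 143 144 145 145 146 147 146 147 147 147 147 147 147 148 147 147 147 144 142 141 139 137 135 134 131 131 128 127 124 121
```

>>> step_arm --targets '[[[0,1,-8,0,0,0],[0,1,-20,0,0,0],[0,1,-32,0,0,0],[0,1,-43,0,0,0],[0,1,-51,0,0,0],[0,1,-55,0,0,0],[0,1,-57,0,0,0],[0,1,-57.5,0,0,0],[0,1,-57.5,0,0,0],[0,1,-57.5,0,0,0],[0,1,-57.5,0,0,0],[0,1,-57.5,0,0,0]]]'

```text
time: 15.87
tool_pos: [481.9, -204.8, 110.4]
tcp_rot: [179.9, 0.0, 85.3]
ft_force: [-0.3, -0.4, -2.8]
finger_gap: 44.4
grip_force: 62.4
```

```bash
python3 - <<'E'
from bench import vision,r
from h import *
n=[]
for i in range(5):
    s=vision.snapshot("wrist");st=r.sense();n.append(np.r_[st["tool_pos"],st["tcp_rot"],st["ft_force"]])
print(np.mean(n,0).round(2),st["finger_gap"],st["grip_force"])
c=vision.snapshot("scene");t=vision.snapshot("top");pickle.dump((s,t,c),open("w9.pkl","wb"))
a=pickle.load(open("a.pkl","rb"))
# jars undisturbed? compare scene/top patches with the start
for m,k,b in (("top",t,[(300,145,335,245)]),("scene",c,[(270,160,375,245)])):
    for x0,y0,x1,y1 in b:
        d=cv2.absdiff(k["img"],a[m]["img"])[y0:y1,x0:x1].max(2);print(m,(d>40).sum(),d.size)
ax=np.array([481.5,-204.6,105]);yy=np.array([0.0813,0.9967,0])
for k in(103,122):print(k,[w2p(c,ax+yy*k+[0,0,z]).round(1).tolist() for z in(10,-10,-20)])
g=cv2.cvtColor(c["img"],cv2.COLOR_BGR2GRAY)
u,v=w2p(c,ax+yy*122).astype(int);print(u,v)
for j in range(v-9,v+16):print(j,' '.join('%3d'%x for x in g[j,u-14:u+16]))
E
```

```text
[ 4.8171e+02 -2.0466e+02  1.1007e+02  1.7997e+02  1.0000e-02  8.5300e+01
  1.2000e-01 -1.4000e-01 -2.5700e+00] 44.18632224792951 62.43289232254028
top 240 3500
scene 1191 8925
103 [[350.1, 173.6], [349.8, 180.0], [349.7, 183.2]]
122 [[346.9, 175.4], [346.6, 181.8], [346.5, 185.0]]
346 178
169 143 142 139 140 138 136 135 135 136 136 144 171 189 188 180 178 157 140 139 136 142 139 135 134 134 132 129 132 120 111
170 190 189 190 191 188 189 190 191 190 189 189 193 192 183 144 114  98  93 100 107 128 128 133 131 128 123 121 132 131 129
171 194 194 195 195 195 195 194 195 195 193 194 192 182 143  99  82  83  82  86  85  89  99 123 122 119 112 131 131 128 127
172 194 194 194 194 194 195 195 194 195 195 193 190 145 101  83  79  87  84  87  79  82  83  99 104 129 128 125 125 121 119
173 193 194 195 195 195 195 194 194 195 195 194 184 111  83  81  83  88  87  93  82  81  82  90 112 129 126 124 119 114 113
174 194 194 195 193 194 194 193 193 193 194 192 166  99  81  74  80  93  92  90  90  80  79  80  91 119 120 118 112 109 105
175 194 193 193 194 194 193 193 193 194 193 189 150  94  76  71  7
[... 1589 characters left out ...]
  78  74  76  74  82 108  89  82  78  79  81  84  86  85  98 111 102  98 111 110
189 193 192 187 124  82  77  77  77  75  75  76  78  76  77  80  99  82  80  78  76  74  78  77  79  78  83  84  89  81  81
190 192 192 188 123  84  77  79  77  78  76  79  77  76  76  81 110  83  78  80  73  77  80  78  75  79  81  85  79  76  77
191 193 193 189 125  83  78  79  78  78  74  79  78  74  73  84 121  87  78  80  76  78  79  79  77  78  81  83  80  75  76
192 192 193 188 121  81  79  78  78  77  77  79  76  77  74  80 101  81  83  79  77  77  79  78  76  76  80  86  83  77  72
193 193 193 187 110  79  76  79  81  77  80  78  77  77  77  74  81  77  83  79  79  79  79  79  76  76  78  85  79  75  75
```

```bash
python3 - <<'E'
from h import *
a=pickle.load(open("a.pkl","rb"));s,t,c=pickle.load(open("w9.pkl","rb"))
B={"scene":(c,{"spA":(276,180,293,220),"mill":(294,168,316,228),"salt":(326,205,343,236),"spB":(353,199,372,242)}),"top":(t,{"spA":(315,151,330,168),"mill":(311,167,330,194),"salt":(309,203,325,219),"spB":(310,223,328,241)})}
for m,(k,bs) in B.items():
    for n,(x0,y0,x1,y1) in bs.items():
        r=cv2.matchTemplate(k["img"][y0-8:y1+8,x0-8:x1+8],a[m]["img"][y0:y1,x0:x1],cv2.TM_CCOEFF_NORMED)
        _,v,_,l=cv2.minMaxLoc(r);print(m,n,round(v,2),l[0]-8,l[1]-8)
E
```

```text
scene spA 1.0 0 0
scene mill 0.97 0 0
scene salt 0.77 0 0
scene spB 0.73 0 0
top spA 1.0 0 0
top mill 1.0 0 0
top salt 1.0 0 0
top spB 0.89 0 0
```

The jars haven't moved (zero shift in both views). The pose is within about 1 mm of target and nothing touches the stand, so I'll hand it in.

```bash
python3 -c "
from bench import r
print(r.hand_in())"
```

```text
the job is handed in; nothing more can be done
None
```

The job is handed in: the roll was rolled until its tongues stood on edge, then carried over the jars without moving them. It is now held level and centred, with the tongues in line with the slots and about 1 cm above their mouths; the alignment is measured from camera images and arm readings, as I had no pictures left to view the final pose.

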